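# Load and lock a top-heavy settling cylinder in the reading station

### The arm

A 6-joint arm with a two-finger parallel gripper is mounted at the origin on a cart in front of the work surface, level with it; the furniture and walls round the work are solid. World frame = base frame: x ahead of the robot, y to its left, z up, the work surface at z = 0. Lengths are in mm, angles in rad, forces in N, time in s.
With the tool pointing down it reaches from about 350 to 775 mm from the base axis. Payload 7.3 kg.
Tool frame: the origin (TCP) lies on the front face of the gripper's body, between the roots of the fingers; the fingertips stand 66 mm ahead of it and the grasp point (between the pads) lies 47 mm ahead of it (bot.tip_extent is the distance from the TCP to the fingertips, in mm); z points along the fingers, y is the line along which they close (so a half turn about z gives the same grasp; the last joint's range is limited). The gripper opens to 92 mm and grips with 3 to 60 N. Pads are 19 mm wide; open, the fingers measure 130 mm over their backs; the gripper's body (75 mm by 190 mm) begins 47 mm behind the grasp point.
Start: joints at [1.046, 0.342, 1.524, -0, 1.275, -0.146], TCP at [194.132, 487.803, 292.241] pointing down, gripper open.
Joint ranges: [-2.53, 2.53], [-0.77, 2.02], [0.04, 2.7], [-1, 4.14], [0.28, 2.66], [-3.11, 3.11]. Speed limits (rad/s): [2.57, 2.57, 3.14, 3.14, 3.14, 3.14].

### API

Orientations are given as [roll, pitch, yaw] about the fixed x, y, z axes, in that order (R = Rz(yaw) Ry(pitch) Rx(roll)).
In Python, from plant import readout, viewer, order, bot gives the robot as it stands.
- The arm moves only by the shell command python3 -m creep 'ROWS'. ROWS is text: rows parted by semicolons, each of 7 numbers parted by spaces: the shift along the world's x, y, z in m, then the turn, a rotation vector about the world's x, y, z in rad, then the opening in per cent of the stroke, from 0 (shut) to 100 (fully open). A call has 1 to 8 rows; each row shifts and turns the commanded pose from where the row before left it; what a row does not reach is not made up. A row lasts 1/12 s, in which the tool goes at most 41.7 mm and 7.16 degrees, less where a joint would pass 70% of its speed; a pose out of reach is approached as far as the arm can. A call is refused whole if a number of a shift passes 0.0417 or a number of a turn 0.125, either way. A call with a gripper value outside its range is refused whole. The fingers move at their own pace and stop on an object; the grip force is fixed at half the most. Time passes only in rows, so rows that do not move let the fingers close. It gives the time, the measured TCP pose, the force, the opening and the grip force at its end, in the units of the state.
- readout.get_obs(): the state, without advancing time (a new reading comes with each control period).
- viewer.capture(name): name is "scene" or "top"; returns the picture (480x640x3 uint8, red, green, blue); there is no depth.
- viewer.camera_info(name): a dict with "fx", "fy", "cx", "cy" (pixels), "origin" and "rotation" of the camera in the world. Camera axes: x right, y up, looking along -z (the intrinsics and any distortion apply to the point x, -y, -z); pixel columns grow to the right and rows downward; lengths in mm; the calibration is good to about 2 mm. A picture is of the moment at which its call begins. camera_info takes no time and is no camera call.
- order.close_job(): hands the job in; it is judged then, once.
The state is a dict: "time": time; "joint_positions": joint angles; "dq": joint speeds; "tau": joint torques, N m; "tool_pos": TCP position; "tcp_rot": TCP orientation; "contact_force": force on the tool from outside, world axes, zero at the start; "moment": the same for the moment, N m; "grip_width": finger opening in mm; "finger_force": force on a finger pad.
Only numpy, scipy, OpenCV 4.12 (cv2) and the standard library are available. Lean on these libraries where they do the work, as an engineer would, in place of code of your own. Each camera call takes 0.05 s, during which the arm holds its last target. There are 200 camera calls.

### The job

Stand the tall settling cylinder with the heavy steel stopper on the deck of the reading station, between the side rail and the clamp's pad, setting it down gently and never letting it lean far over. Slide it along the rail towards the white head until it has pressed the head's orange plunger at least most of the way in, then swing the red-posted cam lever over its high point until it snaps fully closed, so that the pad locks the cylinder's foot in place. Leave the other things on the worktop undisturbed.

Things in the scene. Friction and masses are not known exactly. Their poses are not given: they have to be found in the camera images.
- cylinder: Settling cylinder, loose, 0.28 to 0.42 kg, most in the stopper (centre of mass 147 mm up: topples beyond 11 degrees of lean). Origin at the centre of its underside, z up. Round blue foot 60 mm wide, 12 mm high; clear tube 26 mm wide to 160 mm; steel stopper 34 mm wide from 160 to 200 mm, chamfered top at 205 mm. Grip the stopper or the tube just below it.
- station: Fixed aluminium reading station. Origin on the worktop; x along the rail to the white head, y to the clamp, z up. Deck top at z = 8 mm, x = -60 to 125, y = -45 to 50 mm. Grey rail: face at y = -30 mm, x = -60 to 105, top at z = 34 mm; a foot touching it has its centre at y = 0. Clamp housing tops at z = 30 mm.
- plunger (a joint): How far the orange plunger is pressed in, m: 0 free, 0.008 fully in. Weak spring, about 0.35 N at first and 0.9 N fully in; the standing cylinder's own friction holds it in. Pressed means more than 0.004.
- lever (a joint): Cam lever's angle, rad: 0 open (points along the station's -x), grows clockwise seen from above, 1.7 fully closed on its stop (points along the station's +y). A spring resists up to the high point at about 1.3 (up to about 6 N at the post); past it the lever snaps to 1.7 and stays. Let go earlier, it springs back to 0.
- lever_post (a point): Centre of the top of the red upright post at the lever's end, 75 mm from the lever's axis, 91 mm above the worktop. The post is 18 mm in diameter and stands free above the flat lever bar, whose top is 52 mm above the worktop.
- pad (a joint): How far the clamp's sprung pad is pushed back on its rod, m: 0 when it presses on nothing, about 0.003 to 0.004 when the lever is closed on a foot that rests against the rail.
- timer: White lab timer, 62 x 78 x 21 mm, origin at the centre of its underside. Bystander, the one near the right front edge.
- dropper_bottle: Small white dropper bottle, 25 mm wide, 56 mm high, origin at the centre of its underside. Bystander.
- tape_roll: Roll of tan tape lying flat, 96 mm across, 25 mm high, origin at the centre of its underside. Bystander, the one nearer the robot if another is seen.
- green_cup: Small green measuring cup, 47 mm across, 38 mm high, origin at the centre of its underside. Bystander.
- set_down (a point): Point on the station's deck top, at x = -15, y = 4 mm in its frame, where the cylinder can be set down clear of rail, pad and head, before it is slid along the station's x, keeping y.
- head_track (a point): Middle of the track on the deck top, x = 95, y = 0 mm in the station's frame. The white head (56 mm wide, 60 mm high) has been shifted along x by hand and its place is not reported: the free face of its orange plunger (24 mm wide, 12 to 22 mm above the worktop, so it meets the foot) is 20 to 50 mm before this point; find it by sight or touch. The head's hard front is 10 mm behind that face.
- pad_open (a point): Centre of the black pad's face with the lever open (x = 34, y = 39 mm in the station's frame; does not move with the pad). The pad is 60 mm long along x, 11 to 27 mm above the worktop. The lever drives it along -y by 15 mm at its high point, 13 mm when closed: enough to push a foot standing in the gap against the rail and squeeze it.
- lever_axis (a point): Point on the lever's vertical axis, just under the lever: x = 34, y = 110 mm in the station's frame, 40 mm above the worktop.
Not all that is in view belongs to the job. Leave any black, brown or pink look-alike of the cylinder alone.

How it is judged (in metres and radians):
On the way, in this order (a step that is already met when the one before it is completed fails the run):
1. the cylinder stands upright on the deck with the plunger pressed in more than 4 mm, the lever still open (value of joint plunger above 0.004 m and angle between cylinder's own z axis and vertical below 0.06 rad and z of cylinder in the frame of station below 0.012 m and value of joint lever below 0.5 rad), for 0.2 s.
2. the lever is snapped closed and the pad squeezes the foot (value of joint lever above 1.62 rad and value of joint pad above 0.0015 m), for 0.2 s.
At the end, for the whole second after the job is handed in: The cylinder stands still and upright (within 0.05 rad) on the station's deck, its foot against the rail (centre within 4 mm of y = 0 in the station's frame), the plunger is pressed in more than 4 mm, the lever is closed beyond 1.62 rad and the pad is pushed back more than 1.5 mm by the foot (all of step 2 and value of joint plunger above 0.004 m and angle between cylinder's own z axis and vertical below 0.05 rad and z of cylinder in the frame of station between 0.005 and 0.011 m and y of cylinder in the frame of station between -0.004 and 0.004 m and linear speed of cylinder below 0.02 m/s); the robot touches nothing.
It fails at once if the cylinder leans more than 0.3 rad from upright (angle between cylinder's own z axis and vertical above 0.3 rad).
It fails at once if the cylinder is set down or dropped on the station with more than 45 N (contact force between cylinder and station above 45 N).
It fails at once if a bystander (timer, dropper bottle, tape roll, green cup) is moved more than 30 mm (distance of any of timer, dropper_bottle, tape_roll, green_cup from where it was at the start of the episode above 0.03 m).
It also fails if it takes over 72 s, if anything falls off the work surface, if the arm or the gripper's body presses on something with over 40 N, if the wrist force passes 120 N, or if a joint passes its speed limit or range.

## Working session

There is one attempt and no reset: what is moved stays moved. The work goes in short steps, Python scripts to look and compute and a shell command to move; the robot and the scene stay as the last step left them, time stands still between calls to the robot, and variables do not carry over. Pictures are saved under pics/ and viewed, at most 10 in all, crops included, and the job is handed in when it is done.

```bash
mkdir -p pics; ls; python3 - <<'E'
from plant import readout, viewer
import cv2
for n in ("scene","top"):
    im=viewer.capture(n); cv2.imwrite(f"pics/{n}0.png",im[:,:,::-1]); print(n,viewer.camera_info(n))
print(readout.get_obs())
E
```

```text
pics
scene {'fx': 451.10386633787147, 'fy': 451.10386633787147, 'cx': 320.2508489958336, 'cy': 228.02636432854868, 'origin': array([  88.04410788, -611.65474794,  495.43485459]), 'rotation': array([ 1.13804128,  0.00349978, -0.56652664])}
top {'fx': 469.8283950083372, 'fy': 469.8283950083372, 'cx': 329.5812655786531, 'cy': 232.60934442854352, 'origin': array([ 453.96406196,  149.33316216, 1042.400307  ]), 'rotation': array([ 0.0804152 , -0.00950158, -1.58561477])}
{'time': 0.1, 'joint_positions': array([ 1.04599278e+00,  3.42641712e-01,  1.52489771e+00,  1.71267336e-05,
        1.27537845e+00, -1.45970167e-01]), 'dq': array([ 3.21384097e-04, -1.12609252e-03, -2.00099266e-03,  6.09840228e-05,
       -1.24499698e-03, -1.20756672e-03]), 'tau': array([ 1.25184466e-03, -4.32003486e+01, -2.44693923e+01,  7.19149760e-02,
        5.26743138e-02, -4.30763521e-05]), 'tool_pos': array([193.99400078, 487.56472604, 291.62857857]), 'tcp_rot': array([-3.14028392e+00, -2.08959301e-04,  2.76275414e+00]), 'contact_force': array([-0.51415095,  0.49718634,  0.31534291]), 'moment': array([0.059391  , 0.02772254, 0.03717443]), 'finger_force': 0.0, 'grip_width': 91.53434167375815}
```

View pics/scene0.png

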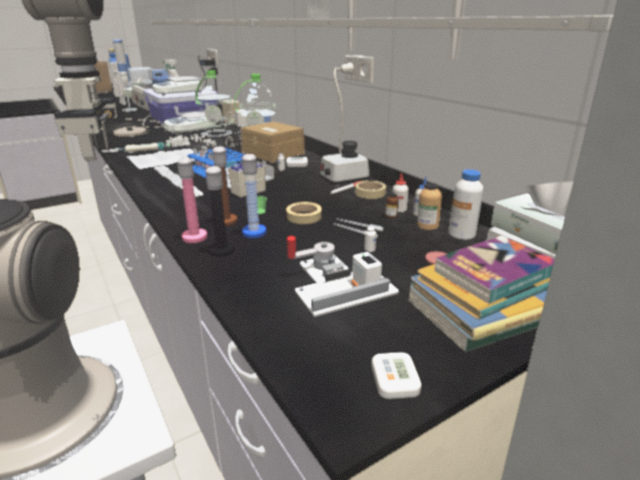

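View pics/top0.png

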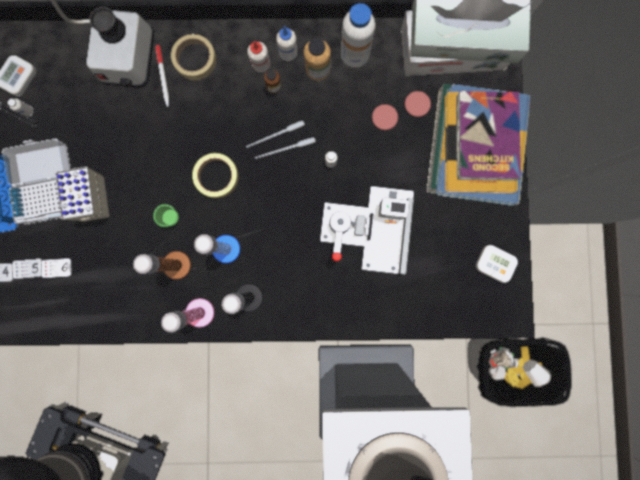

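Candidates for the cylinder in the top view: blue foot (225,249), brown (176,265), pink (201,313) and black (248,298). By the description I want the blue-footed one. The station is at about (390,230), with its red post at (337,256).

```bash
cat > h.py <<'E'
import numpy as np, cv2
from scipy.spatial.transform import Rotation as R
from plant import readout, viewer
def cam(n):
    c=viewer.camera_info(n); return c,R.from_euler('xyz',c['rotation']).as_matrix()
def ray(n,uv):
    c,M=cam(n); d=M@np.array([(uv[0]-c['cx'])/c['fx'],-(uv[1]-c['cy'])/c['fy'],-1.]); return c['origin'],d/np.linalg.norm(d)
def onz(n,uv,z):
    o,d=ray(n,uv); return o+d*(z-o[2])/d[2]
def proj(n,p):
    c,M=cam(n); q=M.T@(np.array(p,float)-c['origin']); return np.array([c['cx']+c['fx']*q[0]/-q[2],c['cy']-c['fy']*q[1]/-q[2]])
def tri(u1,u2):
    o1,d1=ray('top',u1);o2,d2=ray('scene',u2)
    s=np.linalg.lstsq(np.c_[d1,-d2],o2-o1,rcond=None)[0]
    a=o1+s[0]*d1;b=o2+s[1]*d2; return (a+b)/2,np.linalg.norm(a-b)
def mask(im,lo,hi,box):
    m=cv2.inRange(cv2.cvtColor(im,cv2.COLOR_RGB2HSV),np.array(lo),np.array(hi)); k=np.zeros_like(m); x0,y0,x1,y1=box; k[y0:y1,x0:x1]=m[y0:y1,x0:x1]; return k
def blob(m):
    n,l,s,c=cv2.connectedComponentsWithStats(m); i=1+np.argmax(s[1:,4]); return c[i],s[i]
E
python3 - <<'E'
from h import *
np.set_printoptions(precision=1,suppress=True)
t=viewer.capture('top'); s=viewer.capture('scene')
# blue foot
for n,im,b in (('top',t,(195,225,250,270)),('scene',s,(235,150,275,245))):
    c,st=blob(mask(im,(95,90,60),(125,255,255),b)); print(n,'blue',c,st,onz(n,c,12))
# stopper + red post
rt=blob(mask(t,(0,150,90),(8,255,255),(320,240,350,270))); rs=blob(mask(s,(0,120,60),(10,255,255),(280,230,305,262)))
print('red',rt,rs,onz('top',rt[0],91))
print('red scene top',onz('scene',(rs[1][0]+rs[1][2]/2,rs[1][1]+3),91))
# deck
g=cv2.inRange(cv2.cvtColor(t,cv2.COLOR_RGB2GRAY),110,255); k=np.zeros_like(g);k[180:280,315:420]=g[180:280,315:420]
cn=max(cv2.findContours(k,0,2)[0],key=cv2.contourArea); print(cv2.approxPolyDP(cn,4,True)[:,0])
A=cv2.resize(t[170:290,180:430],(800,384),interpolation=2)
B=cv2.resize(s[140:315,170:410],(800,583),interpolation=2)
cv2.imwrite('pics/a.png',A[:,:,::-1]);cv2.imwrite('pics/b.png',B[:,:,::-1])
E
```

```text
top blue [226.9 248.9] [212 234  29  30 650] [504.3 363.6  12. ]
scene blue [253.9 231.5] [241 223  26  16 268] [497.  345.4  12. ]
red (array([336.3, 256.7]), array([332, 254,  10,   7,  61], dtype=int32)) (array([291. , 245.5]), array([287, 235,   9,  24, 161], dtype=int32)) [481.4 126.3  91. ]
red scene top [481.4 118.7  91. ]
[[324 203]
 [320 240]
 [334 243]
 [334 258]
 [339 258]
 [342 243]
 [361 245]
 [362 269]
 [405 273]
 [412 190]
 [371 186]
 [367 207]]
```

View pics/a.png

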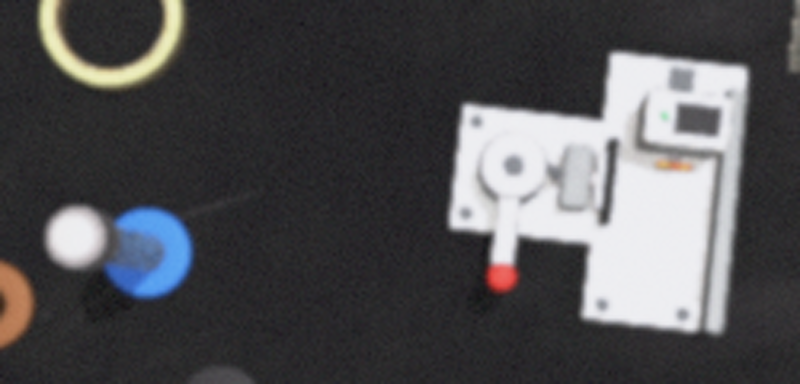

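View pics/b.png

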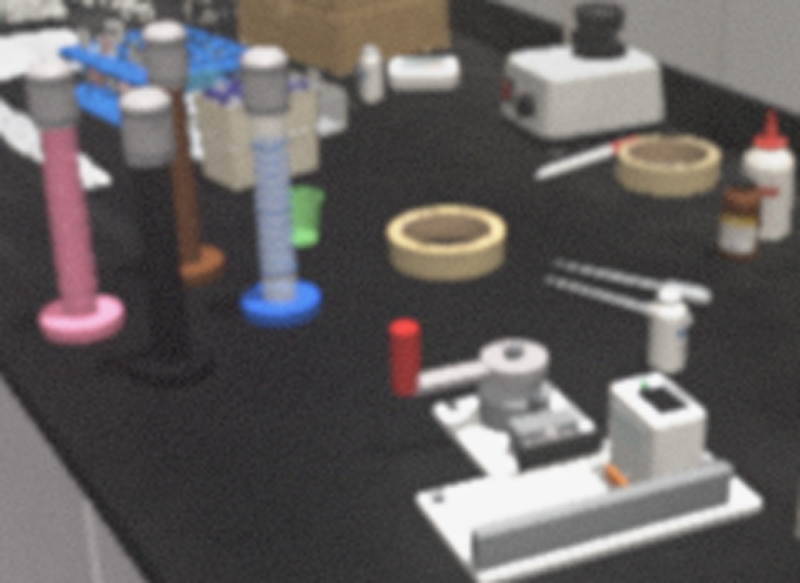

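```bash
python3 - <<'E'
from h import *
np.set_printoptions(precision=1,suppress=True)
a=lambda x,y:(180+x/3.2,170+y/3.2); b=lambda x,y:(170+x/3.3333,140+y/3.3333)
print('stopper top z205',onz('top',a(76,236),203),tri(a(76,236),b(266,57)))
print('foot',onz('top',a(148,253),12),onz('scene',b(281,300),12),tri(a(148,253),b(281,300)))
print('post',tri(a(502,276),b(405,327)),onz('top',a(502,276),91))
print('plunger tri',tri(a(674,165),b(616,476)),onz('top',a(674,165),20),onz('scene',b(616,476),17))
P=[];Q=[]
for st,w in (((125,50),onz('top',a(611,51),8)),((125,-45),onz('top',a(748,67),8)),((-60,50),onz('top',a(582,319),8)),((-41,110),onz('top',a(502,276),91))):
    P.append(st);Q.append(w[:2])
P=np.array(P,float);Q=np.array(Q)
Pc=P-P.mean(0);Qc=Q-Q.mean(0);th=np.arctan2((Pc[:,0]*Qc[:,1]-Pc[:,1]*Qc[:,0]).sum(),(Pc*Qc).sum())
M=np.array([[np.cos(th),-np.sin(th)],[np.sin(th),np.cos(th)]]);o=Q.mean(0)-M@P.mean(0)
print('yaw',th,'origin',o,'res',Q-(P@M.T+o))
for st,n,px in ((onz('scene',b(419,500),8),'c(-60,50)',0),(onz('scene',b(757,502),8),'c(125,-45)',0),(onz('scene',b(487,575),8),'c(-60,-45)',0),(onz('top',a(674,165),20),'plunger top',0),(onz('scene',b(616,476),17),'plunger sc',0),(onz('top',a(513,165),60),'axis',0),(onz('top',a(605,183),27),'pad',0)):
    print(n,M.T@(st[:2]-o))
for q in ((-15,4),(34,110),(-41,110)): print(q,M@q+o)
E
```

```text
stopper top z205 [504.7 365.2 203. ] (array([506.7, 365.7, 197.9]), np.float64(3.804668001880163))
foot [503.9 365.1  12. ] [501.5 353.   12. ] (array([505.5, 365.8,   5.9]), np.float64(2.818666231730473))
post (array([483.3, 124.5,  87.8]), np.float64(2.1020520388734636)) [482.3 125.1  91. ]
plunger tri (array([559.1,   3.9,  17.9]), np.float64(0.5813207472771965)) [558.6   4.4  20. ] [560.2   5.   17. ]
yaw -0.12846629466991558 origin [508.9  10.7] res [[ 0.9  0.2]
 [ 0.5 -0.8]
 [-1.4  0.5]
 [-0.1  0. ]]
c(-60,50) [-60.2  40.2]
c(125,-45) [120.3 -48. ]
c(-60,-45) [-55.2 -46.1]
plunger top [50.1  0. ]
plunger sc [51.6  0.8]
axis [ 33.2 110.3]
pad [31.6 46.2]
(-15, 4) [494.6  16.6]
(34, 110) [556.8 115.5]
(-41, 110) [482.4 125.1]
```

The crop confirms the blue-footed cylinder with the clear tube, at about (504.5, 365). The station has yaw -0.128 and its origin at (508.9, 10.7); its fit residuals are about 1 mm. The plunger face is at about x = 50 in the station frame. I'll move above the stopper.

```bash
python3 -m creep '0.025 -0.01 0.015 0 0 0 100;0.031 -0.0122 0.015 0 0 0 100;0.031 -0.0122 0 0 0 0 100;0.031 -0.0122 0 0 0 0 100;0.031 -0.0122 0 0 0 0 100;0.031 -0.0122 0 0 0 0 100;0.031 -0.0122 0 0 0 0 100;0.031 -0.0122 0 0 0 0 100'; python3 -m creep '0.031 -0.0122 0 0 0 0 100;0.031 -0.0122 0 0 0 0 100;0.0065 -0.0024 0 0 0 0 100;0 0 0 0 0 0 100;0 0 0 0 0 0 100'
```

```text
time: 0.87
tool_pos: [437.5, 391.5, 322.1]
tcp_rot: [-3.141, -0.0, 2.763]
contact_force: [0.5, 1.7, 0.3]
grip_width: 91.3
finger_force: 0.0
time: 1.28
tool_pos: [504.3, 365.6, 321.7]
tcp_rot: [-3.141, -0.001, 2.762]
contact_force: [-0.0, -0.5, -0.4]
grip_width: 91.6
finger_force: 0.0
```

```bash
python3 -m creep '0 0 -0.03 0 0 0 100;0 0 -0.03 0 0 0 100;0 0 -0.025 0 0 0 80;0 0 -0.015 0 0 0 60;0 0 0 0 0 0 50;0 0 0 0 0 0 45;0 0 0 0 0 0 42;0 0 0 0 0 0 42'; python3 -c "
from h import *
t=viewer.capture('top');s=viewer.capture('scene')
A=np.hstack([cv2.resize(t[190:310,160:280],(400,400)),cv2.resize(s[130:250,190:310],(400,400))]);cv2.imwrite('pics/c.png',A[:,:,::-1])"
```

```text
time: 1.95
tool_pos: [504.8, 366.4, 224.3]
tcp_rot: [3.139, 0.002, 2.764]
contact_force: [-0.1, 0.7, -0.1]
grip_width: 56.4
finger_force: 0.0
```

View pics/c.png

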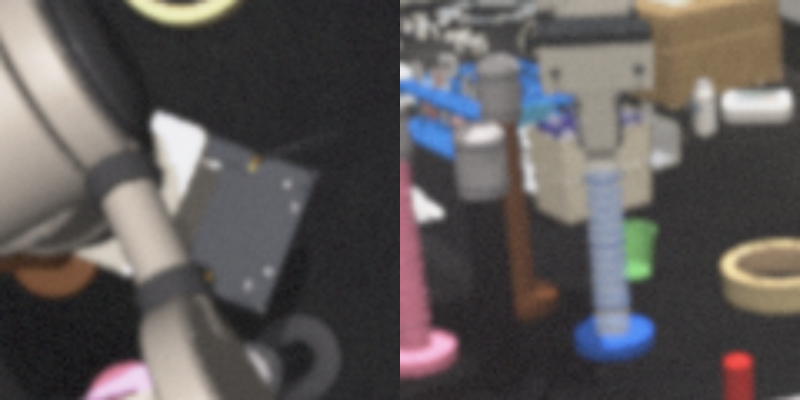

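The gripper sits over the blue cylinder's stopper and the finger is centred on the tube, at about (605,130) in the right half. I'll close it and lift slightly.

```bash
python3 -m creep '0 0 0 0 0 0 38;0 0 0 0 0 0 36;0 0 0 0 0 0 33;0 0 0 0 0 0 25;0 0 0 0 0 0 0;0 0 0 0 0 0 0;0 0 0 0 0 0 0;0 0 0 0 0 0 0'; python3 -m creep '0 0 0 0 0 0 0;0 0 0.005 0 0 0 0;0 0 0.015 0 0 0 0;0 0 0 0 0 0 0;0 0 0 0 0 0 0'
```

```text
time: 2.72
tool_pos: [504.9, 365.8, 222.7]
tcp_rot: [3.14, 0.001, 2.763]
contact_force: [0.9, 2.4, 4.2]
grip_width: 33.7
finger_force: 30.0
time: 3.13
tool_pos: [504.5, 365.3, 241.8]
tcp_rot: [-3.141, -0.0, 2.763]
contact_force: [-0.5, 0.7, -3.5]
grip_width: 33.4
finger_force: 30.0
```

```bash
python3 -m creep '0 0 0.02 0 0 0 0;0 0 0.03 0 0 0 0;0 0 0.03 0 0 0 0;0 -0.01 0.02 0 0 0 0;-0.001 -0.02 0 0 0 0 0;-0.001 -0.028 0 0 0 0 0;-0.001 -0.03 0 0 0 0 0;-0.001 -0.03 0 0 0 0 0'; python3 -m creep '-0.001 -0.03 0 0 0 0 0;-0.001 -0.03 0 0 0 0 0;-0.001 -0.03 0 0 0 0 0;-0.001 -0.03 0 0 0 0 0;-0.001 -0.03 0 0 0 0 0;-0.001 -0.03 0 0 0 0 0;0 -0.025 0 0 0 0 0;0 -0.015 0 0 0 0 0';python3 -m creep '0 -0.0107 0 0 0 0 0;0 0 0 0 0 0 0;0 0 0 0 0 0 0;0 0 0 0 0 0 0';python3 -c "
from h import *
t=viewer.capture('top');s=viewer.capture('scene')
A=np.hstack([cv2.resize(t[170:290,310:430],(400,400)),cv2.resize(s[150:320,270:440],(400,400))]);cv2.imwrite('pics/d.png',A[:,:,::-1])"
```

```text
time: 3.8
tool_pos: [499.8, 246.3, 340.6]
tcp_rot: [-3.139, -0.002, 2.764]
contact_force: [0.8, -0.5, -3.5]
grip_width: 33.5
finger_force: 30.0
time: 4.47
tool_pos: [493.9, 25.1, 341.0]
tcp_rot: [-3.14, -0.002, 2.761]
contact_force: [0.8, -0.0, -3.2]
grip_width: 33.4
finger_force: 30.0
time: 4.8
tool_pos: [494.5, 17.7, 341.9]
tcp_rot: [3.141, -0.001, 2.763]
contact_force: [-0.2, 0.4, -3.7]
grip_width: 33.1
finger_force: 30.0
```

View pics/d.png

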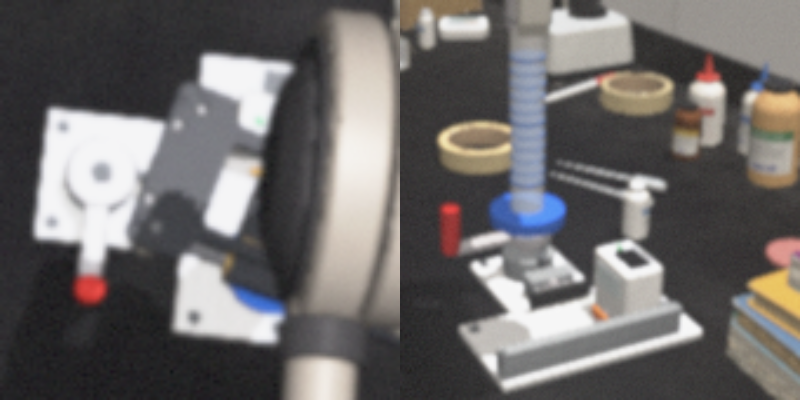

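The cylinder hangs upright with its foot at about (528,213) in the right half, above the station. I'll lower it.

```bash
python3 -m creep '0 0 -0.012 0 0 0 0;0 0 -0.02 0 0 0 0;0 0 -0.02 0 0 0 0;0 0 -0.02 0 0 0 0;0 0 -0.015 0 0 0 0;0 0 -0.01 0 0 0 0;0 0 -0.005 0 0 0 0;0 0 -0.003 0 0 0 0'; python3 -m creep '0 0 0 0 0 0 0;0 0 -0.002 0 0 0 0;0 0 0 0 0 0 0'; python3 -m creep '0 0 -0.001 0 0 0 0;0 0 -0.001 0 0 0 0;0 0 -0.001 0 0 0 0;0 0 0 0 0 0 0'
```

```text
time: 5.57
tool_pos: [494.5, 17.6, 236.7]
tcp_rot: [-3.141, -0.001, 2.764]
contact_force: [-0.0, -0.4, -3.0]
grip_width: 32.9
finger_force: 30.0
time: 5.82
tool_pos: [494.9, 17.0, 235.7]
tcp_rot: [3.141, 0.001, 2.763]
contact_force: [-0.4, 0.9, -3.8]
grip_width: 33.4
finger_force: 30.0
time: 6.15
tool_pos: [494.6, 16.9, 232.2]
tcp_rot: [3.142, -0.0, 2.763]
contact_force: [-1.1, -0.0, -4.8]
grip_width: 33.4
finger_force: 30.0
```

```bash
python3 -m creep '0 0 -0.001 0 0 0 0;0 0 0 0 0 0 0'; python3 -m creep '0 0 -0.001 0 0 0 0;0 0 0 0 0 0 0';python3 -m creep '0 0 -0.001 0 0 0 0;0 0 0 0 0 0 0'
```

```text
time: 6.32
tool_pos: [494.6, 16.9, 231.1]
tcp_rot: [3.142, -0.0, 2.763]
contact_force: [-0.1, -0.4, -3.8]
grip_width: 33.5
finger_force: 30.0
time: 6.48
tool_pos: [494.9, 16.9, 230.7]
tcp_rot: [3.141, 0.001, 2.763]
contact_force: [-0.1, 0.6, 0.6]
grip_width: 33.6
finger_force: 30.0
time: 6.65
tool_pos: [495.2, 16.9, 230.7]
tcp_rot: [3.141, 0.002, 2.763]
contact_force: [-1.5, 0.0, 7.5]
grip_width: 33.5
finger_force: 30.0
```

```bash
python3 -m creep '0 0 0.001 0 0 0 0;0.0042 -0.0009 0 0 0 0 0;0.0042 -0.0009 0 0 0 0 0;0.0042 -0.0009 0 0 0 0 0;0.0042 -0.0009 0 0 0 0 0;0.0042 -0.0009 0 0 0 0 0;0.0042 -0.0009 0 0 0 0 0;0.0042 -0.0009 0 0 0 0 0'; python3 -m creep '0 0 0 0 0 0 0;0 0 0 0 0 0 0;0 0 0 0 0 0 0';python3 - <<'E'
from h import *
f=[readout.get_obs()['contact_force']];print(f)
t=viewer.capture('top');s=viewer.capture('scene')
A=np.hstack([cv2.resize(t[170:290,310:430],(400,400)),cv2.resize(s[150:320,270:440],(400,400))]);cv2.imwrite('pics/e.png',A[:,:,::-1])
E
```

```text
time: 7.32
tool_pos: [524.6, 9.7, 231.7]
tcp_rot: [-3.14, 0.002, 2.763]
contact_force: [-2.8, -3.7, 10.1]
grip_width: 33.6
finger_force: 30.0
time: 7.57
tool_pos: [524.6, 9.6, 231.6]
tcp_rot: [-3.14, 0.003, 2.763]
contact_force: [-1.6, -2.4, 10.1]
grip_width: 33.5
finger_force: 30.0
[array([-1.56490395, -2.36189744, 10.05344532])]
```

View pics/e.png

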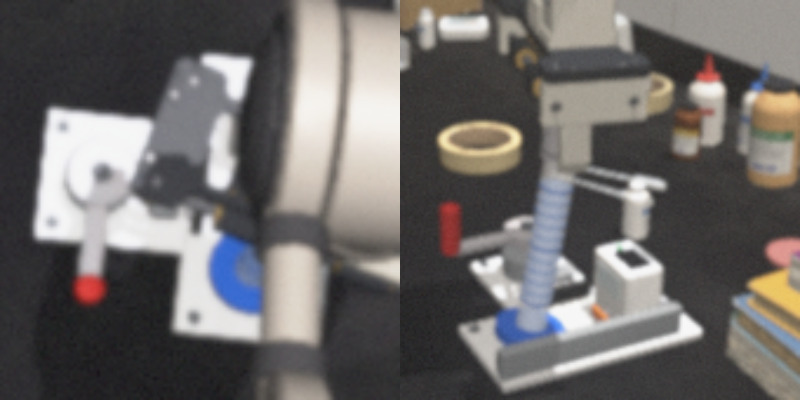

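The foot stuck on the deck and the cylinder now leans forward, with the tube running from (530,320) to (560,160). I'll reverse at once.

```bash
python3 -m creep '-0.003 0.0005 0 0 0 0 0;-0.0042 0.0009 0 0 0 0 0;-0.0042 0.0009 0 0 0 0 0;-0.0042 0.0009 0 0 0 0 0;-0.004 0.0008 0 0 0 0 0;-0.003 0.0007 0 0 0 0 0;0 0 0 0 0 0 0;0 0 0 0 0 0 0';python3 - <<'E'
from h import *
t=viewer.capture('top');s=viewer.capture('scene')
A=np.hstack([cv2.resize(t[170:290,310:430],(400,400)),cv2.resize(s[150:320,270:440],(400,400))]);cv2.imwrite('pics/f.png',A[:,:,::-1])
E
```

```text
time: 8.33
tool_pos: [501.5, 15.4, 230.5]
tcp_rot: [3.141, 0.0, 2.763]
contact_force: [0.0, -0.3, 5.1]
grip_width: 33.8
finger_force: 30.0
```

View pics/f.png

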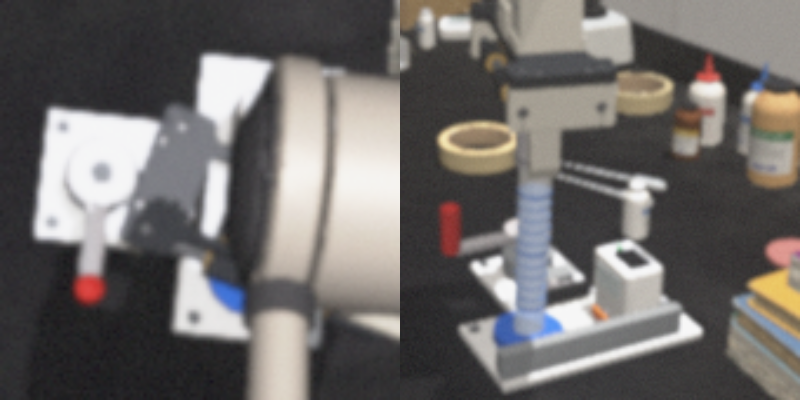

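Backing off brought it nearly upright. The weak axis is pivoting about the closing line, so I'll release here and regrip with the fingers closing along the station's x.

```bash
python3 -m creep '-0.003 0.0005 0 0 0 0 0;-0.002 0.0005 0 0 0 0 0;0 0 0.001 0 0 0 0;0 0 0 0 0 0 0'; python3 -m creep '0 0 0 0 0 0 38;0 0 0 0 0 0 40;0 0 0 0 0 0 42;0 0 0 0 0 0 45;0 0 0 0 0 0 60;0 0 0 0 0 0 100;0 0 0 0 0 0 100;0 0 0 0 0 0 100';  python3 - <<'E'
from h import *
np.set_printoptions(precision=2,suppress=True)
o=readout.get_obs();print(o['joint_positions'],o['grip_width'])
t=viewer.capture('top');s=viewer.capture('scene')
A=np.hstack([cv2.resize(t[170:290,310:430],(400,400)),cv2.resize(s[150:320,270:440],(400,400))]);cv2.imwrite('pics/g.png',A[:,:,::-1])
E
```

```text
time: 8.77
tool_pos: [495.3, 16.5, 230.3]
tcp_rot: [-3.141, -0.004, 2.763]
contact_force: [0.4, 0.1, -3.1]
grip_width: 33.3
finger_force: 30.0
time: 9.43
tool_pos: [496.4, 16.3, 231.3]
tcp_rot: [3.141, 0.0, 2.763]
contact_force: [0.2, 0.2, 0.3]
grip_width: 63.6
finger_force: 0.0
[-0.12  0.35  1.69  0.    1.1  -1.31] 63.61726360553939
```

View pics/g.png

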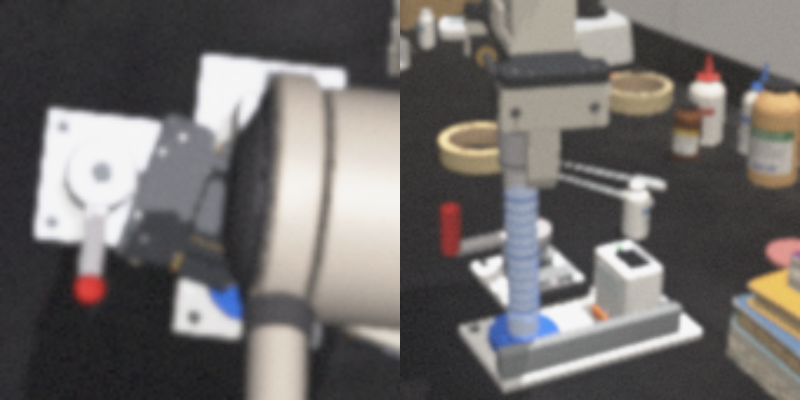

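The cylinder stands upright and released, with its foot at about (523,335). It sits a little to -x of the gripper. I'll lift clear, turn the tool to the station's x, and measure from above.

```bash
python3 -m creep '0 0 0.02 0 0 0 100;0 0 0.03 0 0 0 100;0 0 0.03 0 0 0 100;0 0 0.03 0 0 0 100;0 0.03 0 0 0 -0.12 100;0 0.035 0 0 0 -0.12 100;0 0.035 0 0 0 -0.12 100;0 0.035 0 0 0 -0.12 100'; python3 -m creep '0 0.035 0 0 0 -0.12 100;0 0.03 0 0 0 -0.12 100;0 0 0 0 0 -0.12 100;0 0 0 0 0 -0.12 100;0 0 0 0 0 -0.12 100;0 0 0 0 0 -0.12 100;0 0 0 0 0 -0.12 100;0 0 0 0 0 0 100'; python3 - <<'E'
from h import *
np.set_printoptions(precision=2,suppress=True)
th=-.1285;M=np.array([[np.cos(th),-np.sin(th)],[np.sin(th),np.cos(th)]]);o=np.array([508.9,10.7])
S=lambda p:M.T@(p[:2]-o)
t=viewer.capture('top');s=viewer.capture('scene')
m=mask(t,(95,90,60),(125,255,255),(350,180,430,290)); c,st=blob(m);print('top blue',c,st)
cn=max(cv2.findContours(m,0,2)[0],key=cv2.contourArea);e,r=cv2.minEnclosingCircle(cn);w=onz('top',e,20);print(e,r,w,S(w))
m=mask(s,(95,110,60),(125,255,255),(460,260,530,320)); print('scene',blob(m))
h=cv2.cvtColor(t,cv2.COLOR_RGB2HSV)
cv2.imwrite('pics/t.png',t[:,:,::-1])
E
```

```text
time: 10.2
tool_pos: [496.4, 148.9, 341.5]
tcp_rot: [3.141, 0.0, 2.288]
contact_force: [0.2, -0.3, 0.8]
grip_width: 91.6
finger_force: 0.0
time: 10.87
tool_pos: [496.5, 212.1, 341.2]
tcp_rot: [-3.142, 0.0, 1.453]
contact_force: [-0.3, 0.1, -0.7]
grip_width: 91.8
finger_force: 0.0
top blue [382.19 253.61] [372 240  25  26 397]
(384.79412841796875, 252.7941131591797) 13.095763206481934 [490.42  18.8   20.  ] [-19.37   5.66]
scene (array([525.81, 266.9 ]), array([520, 264,  10,   8,  42], dtype=int32))
```

```bash
python3 -m creep '-0.001 -0.024 0 0 0 -0.01 100;-0.001 -0.028 0 0 0 0 100;-0.001 -0.028 0 0 0 0 100;-0.001 -0.028 0 0 0 0 100;-0.001 -0.028 0 0 0 0 100;-0.001 -0.028 0 0 0 0 100;0 -0.0293 0 0 0 0 100;0 0 -0.01 0 0 0 100'; python3 -m creep '0 0 -0.025 0 0 0 100;0 0 -0.03 0 0 0 100;0 0 -0.025 0 0 0 100;0 0 -0.015 0 0 0 80;0 0 -0.01 0 0 0 60;0 0 0 0 0 0 55;0 0 0 0 0 0 50;0 0 0 0 0 0 45'; python3 -m creep '0 0 0 0 0 0 42;0 0 0 0 0 0 40;0 0 0 0 0 0 38;0 0 0 0 0 0 36;0 0 0 0 0 0 34;0 0 0 0 0 0 25;0 0 0 0 0 0 0;0 0 0 0 0 0 0';python3 -m creep '0 0 0 0 0 0 0;0 0 0 0 0 0 0'
```

```text
time: 11.63
tool_pos: [491.3, 14.6, 332.8]
tcp_rot: [3.138, 0.002, 1.447]
contact_force: [0.9, 0.4, 0.1]
grip_width: 91.7
finger_force: 0.0
time: 12.3
tool_pos: [491.0, 18.7, 227.1]
tcp_rot: [3.14, -0.0, 1.449]
contact_force: [-0.6, -0.1, -0.1]
grip_width: 62.9
finger_force: 0.0
time: 12.97
tool_pos: [490.9, 18.8, 226.5]
tcp_rot: [3.141, -0.0, 1.447]
contact_force: [1.2, -0.2, 1.9]
grip_width: 33.0
finger_force: 30.0
time: 13.13
tool_pos: [490.9, 18.8, 226.5]
tcp_rot: [3.141, -0.0, 1.447]
contact_force: [1.6, -0.2, 2.8]
grip_width: 33.2
finger_force: 30.0
```

```bash
python3 -m creep '0 0 0.001 0 0 0 0;0 0 0.001 0 0 0 0;0 0 0 0 0 0 0;0 0 0 0 0 0 0'; python3 -m creep '0.0028 -0.0006 0 0 0 0 0;0.0048 -0.0011 0 0 0 0 0;0.0052 -0.0013 0 0 0 0 0;0.0052 -0.0013 0 0 0 0 0;0.0052 -0.0013 0 0 0 0 0;0.0052 -0.0013 0 0 0 0 0;0.0035 -0.0008 0 0 0 0 0;0.0017 -0.0004 0 0 0 0 0';python3 -m creep '0 0 0 0 0 0 0;0 0 0 0 0 0 0'; python3 - <<'E'
from h import *
np.set_printoptions(precision=1,suppress=True)
th=-.1285;M=np.array([[np.cos(th),-np.sin(th)],[np.sin(th),np.cos(th)]]);o=np.array([508.9,10.7])
s=viewer.capture('scene')
for st in ((15,2),(20,2)):
    w=M@st+o
    print(st,'foot',[proj('scene',[*w,z]) for z in (22,90,165)])
b=cv2.inRange(cv2.cvtColor(s,cv2.COLOR_RGB2HSV),(95,35,60),(125,255,255))
for r in range(200,300,6):
    c=np.flatnonzero(b[r,470:560])+470
    print(r,(c.min(),c.max(),c.mean()) if len(c) else None)
E
```

```text
time: 13.47
tool_pos: [490.1, 18.8, 227.7]
tcp_rot: [-3.14, 0.0, 1.447]
contact_force: [-1.0, 0.4, -3.4]
grip_width: 33.3
finger_force: 30.0
time: 14.13
tool_pos: [524.8, 10.5, 228.1]
tcp_rot: [3.141, 0.0, 1.447]
contact_force: [-0.3, -0.5, -3.1]
grip_width: 33.1
finger_force: 30.0
time: 14.3
tool_pos: [524.0, 10.7, 228.1]
tcp_rot: [-3.141, -0.0, 1.447]
contact_force: [0.5, 0.3, -3.3]
grip_width: 33.4
finger_force: 30.0
(15, 2) foot [array([338.3, 284.6]), array([338.8, 254.1]), array([339.3, 217.9])]
(20, 2) foot [array([340.5, 284. ]), array([341.1, 253.5]), array([341.7, 217.5])]
200 None
206 None
212 None
218 None
224 None
230 None
236 None
242 None
248 (np.int64(498), np.int64(511), np.float64(504.5))
254 (np.int64(506), np.int64(510), np.float64(508.0))
260 None
266 (np.int64(521), np.int64(550), np.float64(531.0))
272 (np.int64(528), np.int64(535), np.float64(531.5))
278 (np.int64(520), np.int64(521), np.float64(520.5))
284 (np.int64(492), np.int64(506), np.float64(496.14285714285717))
290 (np.int64(491), np.int64(546), np.float64(523.6))
296 (np.int64(537), np.int64(545), np.float64(541.0))
```

```bash
cat > lean.py <<'E'
from h import *
np.set_printoptions(precision=1,suppress=True)
th=-.1285;M=np.array([[np.cos(th),-np.sin(th)],[np.sin(th),np.cos(th)]]);o=np.array([508.9,10.7])
s=viewer.capture('scene'); p=readout.get_obs()['tool_pos']; print('tool st',M.T@(p[:2]-o))
print('exp cols',[proj('scene',[p[0],p[1],z]) for z in (22,60,140)])
b=cv2.inRange(cv2.cvtColor(s,cv2.COLOR_RGB2HSV),(95,35,60),(125,255,255))
for r in range(226,300,6):
    c=np.flatnonzero(b[r,310:385])+310
    print(r,(c.min(),c.max(),round(c.mean(),1),len(c)) if len(c) else None)
E
python3 lean.py; for i in 1 2; do python3 -m creep '0 0 0 0 0 0 0' | grep force;done; python3 -m creep '0.002 -0.00026 0 0 0 0 0;0.002 -0.00026 0 0 0 0 0;0.002 -0.00026 0 0 0 0 0;0.002 -0.00026 0 0 0 0 0;0 0 0 0 0 0 0;0 0 0 0 0 0 0'; python3 lean.py;for i in 1 2; do python3 -m creep '0 0 0 0 0 0 0' | grep force;done
```

```text
tool st [14.9  2. ]
exp cols [array([338.2, 284.6]), array([338.5, 267.8]), array([339.1, 230.3])]
226 None
232 (np.int64(333), np.int64(345), np.float64(339.0), 13)
238 (np.int64(332), np.int64(344), np.float64(338.0), 13)
244 (np.int64(334), np.int64(346), np.float64(339.9), 12)
250 (np.int64(333), np.int64(346), np.float64(339.5), 14)
256 (np.int64(333), np.int64(346), np.float64(339.5), 14)
262 (np.int64(332), np.int64(345), np.float64(338.5), 14)
268 (np.int64(332), np.int64(344), np.float64(338.0), 13)
274 (np.int64(331), np.int64(346), np.float64(338.5), 16)
280 (np.int64(326), np.int64(347), np.float64(336.5), 22)
286 (np.int64(324), np.int64(353), np.float64(338.3), 27)
292 (np.int64(325), np.int64(334), np.float64(329.5), 10)
298 None
contact_force: [-0.1, -0.3, -3.7]
finger_force: 30.0
contact_force: [-0.1, -0.3, -3.2]
finger_force: 30.0
time: 15.07
tool_pos: [532.2, 9.6, 228.1]
tcp_rot: [-3.141, 0.0, 1.447]
contact_force: [-1.3, -0.9, -3.6]
grip_width: 33.4
finger_force: 30.0
tool st [23.1  1.9]
exp cols [array([342. , 283.7]), array([342.3, 266.9]), array([343. , 229.5])]
226 (np.int64(341), np.int64(341), np.float64(341.0), 1)
232 (np.int64(337), np.int64(349), np.float64(343.0), 13)
238 (np.int64(336), np.int64(350), np.float64(343.0), 15)
244 (np.int64(336), np.int64(350), np.float64(343.0), 15)
250 (np.int64(336), np.int64(350), np.float64(343.0), 15)
256 (np.int64(337), np.int64(348), np.float64(342.5), 12)
262 (np.int64(337), np.int64(350), np.float64(343.5), 13)
268 (np.int64(337), np.int64(349), np.float64(343.0), 13)
274 (np.int64(335), np.int64(349), np.float64(342.0), 15)
280 (np.int64(329), np.int64(352), np.float64(340.5), 24)
286 (np.int64(328), np.int64(356), np.float64(342.0), 29)
292 (np.int64(329), np.int64(335), np.float64(332.0), 7)
298 None
contact_force: [-0.3, 0.3, -5.0]
finger_force: 30.0
contact_force: [-0.9, -0.6, -4.1]
finger_force: 30.0
```

```bash
for i in 1 2; do python3 -m creep '0.001 -0.00013 0 0 0 0 0;0.001 -0.00013 0 0 0 0 0;0 0 0 0 0 0 0' | egrep 'pos|contact'; done; for i in 1 2; do python3 -m creep '0.001 -0.00013 0 0 0 0 0;0 0 0 0 0 0 0' | egrep 'pos|contact'; done
```

```text
tool_pos: [534.3, 9.4, 228.2]
contact_force: [-0.8, 0.7, -3.7]
tool_pos: [536.3, 9.1, 228.2]
contact_force: [-1.3, -0.3, -4.2]
tool_pos: [536.9, 9.1, 228.2]
contact_force: [-2.0, 0.4, -2.6]
tool_pos: [537.5, 9.0, 228.1]
contact_force: [-4.3, 1.1, -0.2]
```

The stop is felt at station x of about 27.6, which matches the plunger face at 49.6 plus 8 mm of travel. I'll ease back, lower onto the deck and check.

```bash
python3 -m creep '-0.001 0.00013 0 0 0 0 0;-0.0005 0 0 0 0 0 0;0 0 0 0 0 0 0' | egrep 'pos|contact'; python3 -m creep '0 0 -0.0005 0 0 0 0;0 0 -0.0005 0 0 0 0;0 0 0 0 0 0 0'| egrep 'pos|contact'; python3 -m creep '0 0 -0.0005 0 0 0 0;0 0 0 0 0 0 0'| egrep 'pos|contact';python3 -m creep '0 0 -0.0005 0 0 0 0;0 0 0 0 0 0 0'| egrep 'pos|contact'; python3 lean.py
```

```text
tool_pos: [536.7, 9.0, 228.1]
contact_force: [-2.0, -0.2, -4.9]
tool_pos: [536.7, 9.0, 227.2]
contact_force: [-2.8, 0.4, -3.3]
tool_pos: [536.7, 9.0, 226.8]
contact_force: [-2.9, 0.8, -2.0]
tool_pos: [536.7, 9.0, 226.5]
contact_force: [-3.8, 1.4, -0.7]
tool st [27.8  1.9]
exp cols [array([344.1, 283.1]), array([344.4, 266.4]), array([345.3, 229. ])]
226 None
232 (np.int64(338), np.int64(351), np.float64(344.5), 14)
238 (np.int64(338), np.int64(351), np.float64(344.5), 14)
244 (np.int64(338), np.int64(353), np.float64(345.5), 16)
250 (np.int64(338), np.int64(352), np.float64(345.0), 15)
256 (np.int64(338), np.int64(350), np.float64(344.0), 13)
262 (np.int64(339), np.int64(351), np.float64(345.0), 13)
268 (np.int64(339), np.int64(351), np.float64(345.0), 13)
274 (np.int64(337), np.int64(350), np.float64(343.5), 14)
280 (np.int64(332), np.int64(354), np.float64(343.0), 23)
286 (np.int64(329), np.int64(357), np.float64(343.0), 29)
292 (np.int64(333), np.int64(334), np.float64(333.5), 2)
298 None
```

```bash
python3 -m creep '-0.0008 0.0001 0 0 0 0 0;0 0 -0.0005 0 0 0 0;0 0 0 0 0 0 0'| egrep 'pos|contact'; python3 -m creep '0 0 0 0 0 0 36;0 0 0 0 0 0 38;0 0 0 0 0 0 40;0 0 0 0 0 0 42;0 0 0 0 0 0 45;0 0 0 0 0 0 55;0 0 0 0 0 0 75;0 0 0 0 0 0 100';python3 -m creep '0 0 0 0 0 0 100;0 0 0 0 0 0 100;0 0 0 0 0 0 100'; python3 lean.py
```

```text
tool_pos: [536.4, 9.1, 226.5]
contact_force: [-1.5, 0.3, 4.5]
time: 17.92
tool_pos: [535.9, 9.1, 225.7]
tcp_rot: [3.141, 0.0, 1.447]
contact_force: [-0.6, 0.7, -0.1]
grip_width: 57.1
finger_force: 0.0
time: 18.17
tool_pos: [535.9, 9.1, 225.7]
tcp_rot: [3.141, 0.0, 1.447]
contact_force: [0.8, -0.2, 0.1]
grip_width: 77.0
finger_force: 0.0
tool st [27.   1.9]
exp cols [array([343.7, 283.2]), array([344.1, 266.5]), array([344.8, 229.1])]
226 None
232 (np.int64(338), np.int64(350), np.float64(344.0), 13)
238 (np.int64(338), np.int64(353), np.float64(345.5), 16)
244 (np.int64(338), np.int64(351), np.float64(344.5), 14)
250 (np.int64(338), np.int64(352), np.float64(345.0), 15)
256 (np.int64(338), np.int64(351), np.float64(344.5), 14)
262 (np.int64(339), np.int64(351), np.float64(345.0), 13)
268 (np.int64(339), np.int64(351), np.float64(345.0), 13)
274 (np.int64(337), np.int64(350), np.float64(343.5), 14)
280 (np.int64(331), np.int64(353), np.float64(342.0), 23)
286 (np.int64(329), np.int64(357), np.float64(342.9), 28)
292 (np.int64(331), np.int64(335), np.float64(333.2), 4)
298 None
```

The cylinder stands free, upright, in place with the plunger held in. I'll lift off and go over the lever post.

```bash
python3 -m creep '0 0 0.02 0 0 0 100;0 0 0.03 0 0 0 100;0 0 0.03 0 0 0 100;0 0 0.02 0 0 0 100;-0.0134 0.029 0 0 0 0 100;-0.0134 0.029 0 0 0 0 100;-0.0134 0.029 0 0 0 0 100;-0.0133 0.029 0 0 0 0 100'; python3 -m creep '0 0 0 0 0 0 100;0 0 0 0 0 0 100'; python3 - <<'E'
from h import *
np.set_printoptions(precision=1,suppress=True)
s=viewer.capture('scene')
c,st=blob(mask(s,(0,120,60),(10,255,255),(270,225,320,265)));print('post',c,st)
b=mask(s,(95,90,60),(125,255,255),(310,225,385,300));print('foot',blob(b))
print(readout.get_obs()['joint_positions'])
E
```

```text
time: 18.88
tool_pos: [481.6, 126.0, 325.9]
tcp_rot: [3.141, -0.0, 1.446]
contact_force: [0.5, 0.0, 0.8]
grip_width: 91.6
finger_force: 0.0
time: 19.05
tool_pos: [481.8, 126.2, 326.0]
tcp_rot: [3.141, 0.0, 1.45]
contact_force: [0.4, -1.1, -0.2]
grip_width: 91.8
finger_force: 0.0
post [291.  245.8] [286 235  10  24 178]
foot (array([334.7, 285.3]), array([330, 278,  13,  14, 105], dtype=int32))
[ 0.1  0.3  1.5 -0.   1.3  0.2]
```

```bash
python3 -m creep '0 0 -0.02 0 0 0 45;0 -0.001 -0.03 0 0 0 45;0 0 -0.03 0 0 0 45;0 0 -0.03 0 0 0 45;0 0 -0.01 0 0 0 45;0 0 0 0 0 0 45;0 0 0 0 0 0 45;0 0 0 0 0 0 45'; python3 -m creep '0 0 -0.02 0 0 0 45;0 0 -0.02 0 0 0 45;0 0 -0.02 0 0 0 45;0 0 -0.015 0 0 0 45;0 0 -0.005 0 0 0 45;0 0 0 0 0 0 45';python3 -m creep '0 0 0 0 0 0 30;0 0 0 0 0 0 20;0 0 0 0 0 0 0;0 0 0 0 0 0 0;0 0 0 0 0 0 0;0 0 0 0 0 0 0'
```

```text
time: 19.77
tool_pos: [483.5, 123.5, 206.8]
tcp_rot: [3.139, -0.0, 1.446]
contact_force: [-0.0, -0.1, 0.1]
grip_width: 44.0
finger_force: 0.0
time: 20.27
tool_pos: [482.6, 123.9, 125.8]
tcp_rot: [-3.142, 0.0, 1.447]
contact_force: [-0.1, 0.6, 0.6]
grip_width: 41.6
finger_force: 0.0
time: 20.77
tool_pos: [483.7, 124.1, 126.6]
tcp_rot: [3.138, -0.001, 1.447]
contact_force: [3.6, -0.5, 2.3]
grip_width: 17.7
finger_force: 30.0
```

```bash
python3 - <<'E'
import numpy as np
a=np.arctan2(9.6,-74.4)-np.arange(0,1.71,.1)
p=75e-3*np.c_[np.cos(a),np.sin(a)]
for i,d in enumerate(np.diff(p,axis=0)): print(i+1,np.round(d,4))
E
```

```text
1 [0.0013 0.0074]
2 [0.0021 0.0072]
3 [0.0028 0.007 ]
4 [0.0035 0.0067]
5 [0.0041 0.0063]
6 [0.0047 0.0058]
7 [0.0053 0.0053]
8 [0.0058 0.0048]
9 [0.0062 0.0042]
10 [0.0066 0.0035]
11 [0.0069 0.0029]
12 [0.0072 0.0022]
13 [0.0074 0.0014]
14 [0.0075 0.0007]
15 [ 0.0075 -0.0001]
16 [ 0.0075 -0.0008]
17 [ 0.0073 -0.0015]
```

```bash
python3 -m creep '0.0013 0.0074 0 0 0 -0.1 0;0.0021 0.0072 0 0 0 -0.1 0;0.0028 0.007 0 0 0 -0.1 0;0.0035 0.0067 0 0 0 -0.1 0;0 0 0 0 0 0 0;0 0 0 0 0 0 0'; python3 -m creep '0.0041 0.0063 0 0 0 -0.1 0;0.0047 0.0058 0 0 0 -0.1 0;0.0053 0.0053 0 0 0 -0.1 0;0.0058 0.0048 0 0 0 -0.1 0;0 0 0 0 0 0 0;0 0 0 0 0 0 0'; python3 - <<'E'
from h import *
s=viewer.capture('scene')
print(blob(mask(s,(0,120,60),(10,255,255),(270,200,380,265))),proj('scene',[514,178,71]))
print('foot',blob(mask(s,(95,35,60),(125,255,255),(310,225,385,300))))
E
```

```text
time: 21.27
tool_pos: [492.5, 152.2, 126.6]
tcp_rot: [3.14, 0.0, 1.048]
contact_force: [-0.1, -3.6, 7.2]
grip_width: 17.3
finger_force: 30.0
time: 21.77
tool_pos: [511.6, 175.0, 126.6]
tcp_rot: [-3.141, 0.0, 0.647]
contact_force: [-4.0, 0.1, 9.5]
grip_width: 17.5
finger_force: 30.0
(array([289.94495413, 234.23853211]), array([287, 224,   7,  22, 109], dtype=int32)) [291.5964958  232.67767091]
foot (array([343.98063892, 261.33591481]), array([ 329,  226,   30,   67, 1033], dtype=int32))
```

```bash
python3 -m creep '0.0062 0.0042 0 0 0 -0.1 0;0.0066 0.0035 0 0 0 -0.1 0;0.0069 0.0029 0 0 0 -0.1 0;0.0072 0.0022 0 0 0 -0.1 0;0 0 0 0 0 0 0'; python3 -m creep '0.0074 0.0014 0 0 0 -0.1 0;0.0075 0.0007 0 0 0 -0.1 0;0.0075 -0.0001 0 0 0 -0.1 0;0.0075 -0.0008 0 0 0 -0.1 0;0.0073 -0.0015 0 0 0 -0.1 0;0 0 0 0 0 0 0;0 0 0 0 0 0 0'; python3 lean.py
```

```text
time: 22.23
tool_pos: [539.4, 188.8, 126.6]
tcp_rot: [-3.14, -0.001, 0.242]
contact_force: [-3.3, 4.6, 9.7]
grip_width: 17.1
finger_force: 30.0
time: 22.82
tool_pos: [575.8, 189.2, 126.7]
tcp_rot: [-3.139, 0.001, -0.253]
contact_force: [-1.7, 7.7, 6.8]
grip_width: 17.2
finger_force: 30.0
tool st [ 43.4 185.6]
exp cols [array([313.1, 243.8]), array([312.9, 229. ]), array([312.6, 196.3])]
226 None
232 (np.int64(339), np.int64(352), np.float64(345.5), 14)
238 (np.int64(338), np.int64(352), np.float64(345.0), 15)
244 (np.int64(338), np.int64(353), np.float64(345.5), 16)
250 (np.int64(337), np.int64(352), np.float64(344.5), 16)
256 (np.int64(338), np.int64(351), np.float64(344.5), 14)
262 (np.int64(339), np.int64(352), np.float64(345.5), 14)
268 (np.int64(339), np.int64(351), np.float64(345.0), 13)
274 (np.int64(338), np.int64(351), np.float64(344.5), 14)
280 (np.int64(331), np.int64(353), np.float64(342.0), 23)
286 (np.int64(329), np.int64(357), np.float64(342.9), 28)
292 (np.int64(332), np.int64(335), np.float64(333.5), 4)
298 None
```

The lever is fully over at about 1.69 rad and the cylinder has not moved. I'll release it, lift clear and check.

```bash
python3 -m creep '0 0 0 0 0 0 22;0 0 0 0 0 0 30;0 0 0 0 0 0 45;0 0 0 0 0 0 45;0 0 0 0 0 0 45;0 0 0 0 0 0 45;0 0 0.01 0 0 0 45;0 0 0.02 0 0 0 45'; python3 -m creep '0 0 0.03 0 0 0 45;0 0 0.03 0 0 0 45;0 0 0.03 0 0 0 45;0 0.035 0.03 0 0 0 45;0 0.04 0 0 0 0 45;0 0.04 0 0 0 0 45;0 0.04 0 0 0 0 45;0 0.04 0 0 0 0 45';python3 -m creep '0 0.03 0 0 0 0 45;0 0 0 0 0 0 45;0 0 0 0 0 0 45'; python3 - <<'E'
from h import *
t=viewer.capture('top');s=viewer.capture('scene')
c=blob(mask(t,(0,150,90),(8,255,255),(310,150,390,270)))[0];print(onz('top',c,91)[:2]-[556.8,115.5])
A=np.hstack([cv2.resize(t[160:290,300:430],(400,400)),cv2.resize(s[170:310,270:410],(400,400))]);cv2.imwrite('pics/z.png',A[:,:,::-1])
E
```

```text
time: 23.53
tool_pos: [574.8, 186.7, 154.1]
tcp_rot: [3.139, 0.005, -0.253]
contact_force: [-0.9, -0.7, 0.4]
grip_width: 41.4
finger_force: 0.0
time: 24.2
tool_pos: [575.8, 380.3, 274.2]
tcp_rot: [-3.141, -0.001, -0.253]
contact_force: [1.1, -0.6, 0.0]
grip_width: 41.6
finger_force: 0.0
time: 24.45
tool_pos: [575.3, 410.4, 272.7]
tcp_rot: [3.141, 0.0, -0.25]
contact_force: [0.2, -0.9, 0.5]
grip_width: 41.2
finger_force: 0.0Traceback (most recent call last):
  File "<stdin>", line 3, in <module>
  File "h.py", line 19, in blob
    n,l,s,c=cv2.connectedComponentsWithStats(m); i=1+np.argmax(s[1:,4]); return c[i],s[i]
                                                     ~~~~~~~~~^^^^^^^^^
    return _wrapfunc(a, 'argmax', axis=axis, out=out, **kwds)
    return bound(*args, **kwds)
ValueError: attempt to get argmax of an empty sequence
```

```bash
python3 - <<'E'
from h import *
t=viewer.capture('top');s=viewer.capture('scene')
print('exp',proj('top',[575.8,188,91]),proj('scene',[575.8,188,72]))
for n,im,b in (('top',t,(280,150,390,280)),('scene',s,(270,190,340,260))):
    try: print(n,blob(mask(im,(0,110,60),(10,255,255),b)))
    except ValueError: print(n,'none')
A=np.hstack([cv2.resize(t[160:290,300:430],(400,400)),cv2.resize(s[170:310,270:410],(400,400))]);cv2.imwrite('pics/z.png',A[:,:,::-1])
E
```

```text
exp [305.29318829 210.79310874] [313.16572675 224.38690202]
top (array([304.59036145, 210.78313253]), array([300, 206,  10,  12,  83], dtype=int32))
scene (array([313.58518519, 224.34814815]), array([310, 216,   9,  18, 135], dtype=int32))
```

View pics/z.png

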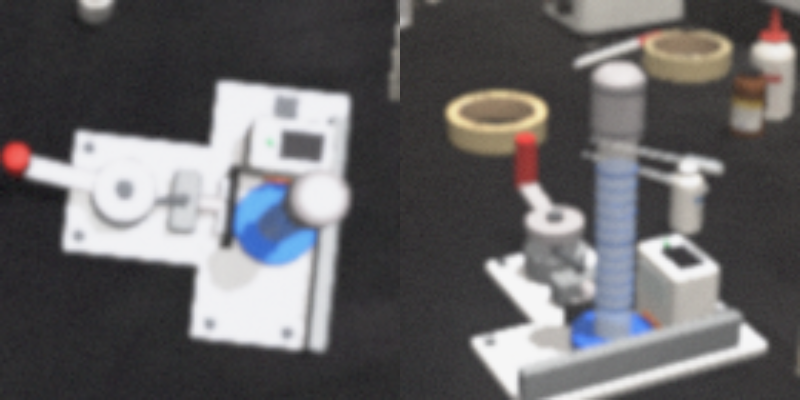

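The lever is closed, with its post at (15,158) on the left, within 1 px of where it should be. The cylinder stands upright with its foot at (275,222), between rail and pad and against the plunger. The arm is clear, so I'll hand in.

```bash
python3 -c "
from plant import order
print(order.close_job())"
```

```text
the job is handed in; nothing more can be done
None
```

I handed the job in at about 25 s: the cylinder stands upright against the pressed plunger and the lever is snapped closed on its foot. On the first slide the foot stuck and the cylinder leaned about 10 degrees by eye, so I backed off and regripped. The hand-in returned no verdict.

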